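# Set the stock tags of the jar bins

### The job

Each bin on the stock board has a hinged flip tag on the stand straight in front of it. Push tags over with your fingertips, gripping nothing, until every bin that holds a jar shows the ring face of its tag upwards and the empty bin shows the two-bar face of its tag upwards, each tag resting fully over on its stop. Leave the jars in their bins and do not pick up or knock aside the small things standing by the board.

Things in the scene. Friction and masses are not known exactly. Their poses are not given: they have to be found in the camera images.
- board: Fixed grey stock board 180 x 430 x 12 mm; origin on the worktop under the middle hinge. Axes: x away from the robot towards the bins, y left along the row, z up; it spans x -45 to 135, y -215 to 215 mm. Three tag stands at x 0, y -140, 0, 140 mm; straight behind each, at x 90 mm, the bin it belongs to. Which stand and bin has which place changes.
- hinge_1 (a point): Middle of the hinge pin of tag 1's fixed steel stand, 42 mm above the worktop; axes as the board's, pin along x. Stand 78 mm long in x, 24 mm wide; its posts, 30 to 37 mm before and behind this point, rise 7 mm above it. Tag: polished slippery aluminium plate, 50 mm along the pin, 5 mm thick, free edge 45 mm from the pin; at rest that edge is 34 mm beside and 29 mm above the pin.
- tag_1 (a joint): Angle of the flap on hinge 1, rad. 0 upright; +0.87 leans to the board's right (-y) on its stop, its left face with one raised ring (28 mm) looking up; -0.87 leans left (+y) on its stop, its right face with two raised bars looking up. Swings freely, 40 g: pushed sideways from the side it leans to until past upright, it drops to the other stop by its own weight (about 1 N).
- hinge_2 (a point): Middle of the hinge pin of tag 2's fixed steel stand, 42 mm above the worktop; axes as the board's, pin along x. Stand 78 mm long in x, 24 mm wide; its posts, 30 to 37 mm before and behind this point, rise 7 mm above it. Tag: polished slippery aluminium plate, 50 mm along the pin, 5 mm thick, free edge 45 mm from the pin; at rest that edge is 34 mm beside and 29 mm above the pin.
- tag_2 (a joint): Angle of the flap on hinge 2, rad. 0 upright; +0.87 leans to the board's right (-y) on its stop, its left face with one raised ring (28 mm) looking up; -0.87 leans left (+y) on its stop, its right face with two raised bars looking up. Swings freely, 40 g: pushed sideways from the side it leans to until past upright, it drops to the other stop by its own weight (about 1 N).
- hinge_3 (a point): Middle of the hinge pin of tag 3's fixed steel stand, 42 mm above the worktop; axes as the board's, pin along x. Stand 78 mm long in x, 24 mm wide; its posts, 30 to 37 mm before and behind this point, rise 7 mm above it. Tag: polished slippery aluminium plate, 50 mm along the pin, 5 mm thick, free edge 45 mm from the pin; at rest that edge is 34 mm beside and 29 mm above the pin.
- tag_3 (a joint): Angle of the flap on hinge 3, rad. 0 upright; +0.87 leans to the board's right (-y) on its stop, its left face with one raised ring (28 mm) looking up; -0.87 leans left (+y) on its stop, its right face with two raised bars looking up. Swings freely, 40 g: pushed sideways from the side it leans to until past upright, it drops to the other stop by its own weight (about 1 N).
- bin_1: Fixed grey open bin, 66 x 66 mm outside, 30 mm high, walls 3 mm; origin at the centre of its underside, 12 mm above the worktop; axes as the board's. It either holds one jar, which fills it, or is empty.
- bin_2: Fixed grey open bin, 66 x 66 mm outside, 30 mm high, walls 3 mm; origin at the centre of its underside, 12 mm above the worktop; axes as the board's. It either holds one jar, which fills it, or is empty.
- bin_3: Fixed grey open bin, 66 x 66 mm outside, 30 mm high, walls 3 mm; origin at the centre of its underside, 12 mm above the worktop; axes as the board's. It either holds one jar, which fills it, or is empty.
- jar_1_center (a point): Centre (half-way up) of a loose jar with white screw cap, 52 mm across, 62 mm tall, standing in one of the bins and rising to 77 mm above the worktop.
- jar_2_center (a point): Centre (half-way up) of a loose jar with white screw cap, 52 mm across, 62 mm tall, standing in one of the bins and rising to 77 mm above the worktop.
- brass_weight_center (a point): Centre of a loose brass weight with knob, 22 mm across, 26 mm tall, standing on the worktop in front of the board; a bystander.
- vial_center (a point): Centre of a loose sample vial with black cap, 21 mm across, 53 mm tall, standing on the worktop in front of the board; a bystander.
- cell_center (a point): Centre of a loose round coin cell holder, 28 mm across, 10 mm tall, lying on the worktop in front of the board; a bystander.
Mind the look-alikes: they are no part of the job. Leave any pink or purple look-alike of the part that bears jar_1_center alone.

How it is judged:
By the outcome, as a careful person would: the job done as asked, in the order asked, and still so for the second after the job is handed in, with the robot touching nothing.
It also fails if it takes over 35 s, if anything falls off the work surface, if the arm or the gripper's body presses on something with over 40 N, if the wrist force passes 120 N, or if a joint passes its speed limit or range.

### The arm

A 6-joint arm with a two-finger parallel gripper is mounted at the origin on a cart in front of the work surface, level with it; the furniture and walls round the work are solid. World frame = base frame: x ahead of the robot, y to its left, z up, the work surface at z = 0. Lengths are in m, angles in rad, forces in N, time in s.
With the tool pointing down it reaches from about 0.35 to 0.975 m from the base axis. Payload 4.9 kg.
Tool frame: the origin (TCP) lies midway between the tips of the shut fingers; the grasp point (between the pads) lies 19 mm behind it; z points along the fingers, y is the line along which they close (so a half turn about z gives the same grasp; the last joint's range is limited). The gripper opens to 85 mm and grips with 20 to 120 N. Pads are 22 mm wide; open, the fingers measure 114 mm over their backs; the gripper's body (76 mm by 85 mm) begins 54 mm behind the grasp point. The pads swing forward as they close: fully open they stand 13 mm farther back than shut.
Start: joints at [0.988, 0.053, 1.613, -0, 1.476, -0.119], TCP at [0.28, 0.559, 0.202] pointing down, gripper open.
Joint ranges: [-3.01, 3.01], [-1.01, 2.22], [0.06, 2.58], [-1.02, 4.17], [0.09, 2.62], [-3.14, 3.14]. Speed limits (rad/s): [2.57, 2.57, 3.14, 3.14, 3.14, 3.14].

### API

Orientations are given as a rotation vector (axis times angle).
In Python, from station import telemetry, optics, ctrl gives the robot as it stands.
- The arm moves only by the shell command python3 -m pendant 'ROWS' [FORCE]. ROWS is JSON, one flat list of numbers, 7 for each row, row after row: the turn, a rotation vector about the tool's x, y, z as a fraction of full scale, then the shift along the tool's x, y, z as a fraction of full scale, then the opening, from 0 (shut) to 1 (fully open). In form: [ax, ay, az, tx, ty, tz, fingers, ax, ay, az, tx, ty, tz, fingers, ...]. A call has 1 to 12 rows; each row is the pose to reach, as a shift and turn from the pose commanded when the call began, along the tool's axes at that moment; what a row does not reach only later rows make up. Full scale, the value 1, is 300 mm for a shift and 30 degrees for a turn. A row lasts 1/8 s, in which the tool goes at most 62.5 mm and 10.7 degrees, less where a joint would pass 70% of its speed; a pose out of reach is approached as far as the arm can. A call with a number of a shift or a turn outside -1 to 1 is refused whole. A call with a gripper value outside its range is refused whole. The fingers move at their own pace and stop on an object; FORCE is the grip in N (left out, the last holds). Time passes only in rows, so rows that repeat a pose let the fingers close. It gives the time, the measured TCP pose, the force, the opening and the grip force at its end, in the units of the state.
- telemetry.get_obs(): the state, without advancing time (a new reading comes with each control period).
- optics.get_image(name): name is "scene" or "top" or "wrist"; returns a dict with "image" (400x640x3 uint8, red, green, blue), "depth" (400x640 float32, m along the optical axis (not along the pixel's ray), 0 where there is no reading), "fx", "fy", "cx", "cy" (pixels), "dist_coeffs" ([k1, k2, p1, p2, k3] as OpenCV has them; the pictures are not rectified), "rvec" (rotation vector, rad) and "tvec" (3), from world to camera coordinates, as OpenCV has them. Camera axes: x right, y down, z forward; pixel columns grow to the right and rows downward; lengths in m; the calibration is good to about 2 mm. A picture is of the moment at which its call begins.
- ctrl.finish_job(): hands the job in; it is judged then, once.
The state is a dict: "t": time; "q": joint angles; "dq": joint speeds; "effort": joint torques, N m; "tool_pos": TCP position; "tool_rot": TCP orientation; "contact_force": force on the tool from outside, world axes, zero at the start; "wrist_torque": the same for the moment, N m; "opening": finger opening in m; "grip_force": force on a finger pad.
Only numpy, scipy, OpenCV 4.12 (cv2) and the standard library are available. Lean on these libraries where they do the work, as an engineer would, in place of code of your own. Each camera call takes 0.05 s, during which the arm holds its last target. There are 200 camera calls.

## Working session

There is one attempt and no reset: what is moved stays moved. The work goes in short steps, Python scripts to look and compute and a shell command to move; the robot and the scene stay as the last step left them, time stands still between calls to the robot, and variables do not carry over. Pictures are saved under pics/ and viewed, at most 10 in all, crops included, and the job is handed in when it is done.

```bash
mkdir -p pics
python3 - <<'E'
from station import telemetry, optics
import cv2,pickle
o=telemetry.get_obs();print(o['t'],o['tool_pos'],o['tool_rot'],o['opening'])
for n in("scene","top"):
    d=optics.get_image(n);pickle.dump(d,open(n+'.pkl','wb'));cv2.imwrite(f'pics/{n}.png',d['image'][:,:,::-1]);print(n,d['fx'],d['rvec'],d['tvec'],d['dist_coeffs'])
E
```

```text
0.0 [0.27920048 0.55840353 0.20058627] [-7.21846324e-01 -3.05681056e+00  2.97948124e-03] 0.08535836093741779
scene 479.4699358165285 [ 0.71707095 -2.30037837  1.49994002] [0.46589959 0.22675896 1.0194616 ] [-0.10172818  0.          0.          0.          0.        ]
top 459.8467123052802 [ 2.0992451  -2.13265809  0.20439261] [-0.03617479  0.57435707  1.06426797] [-0.04130477  0.          0.          0.          0.        ]
```

View pics/top.png

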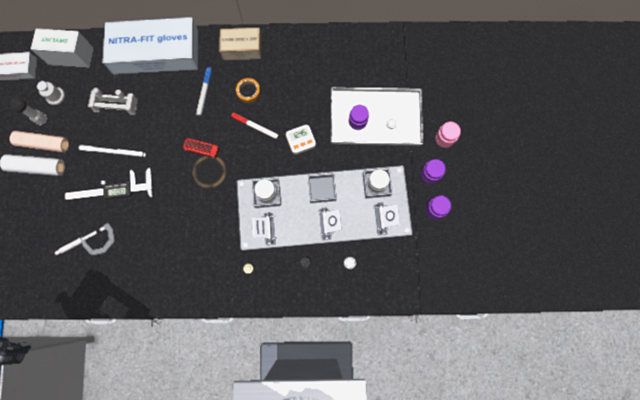

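View pics/scene.png

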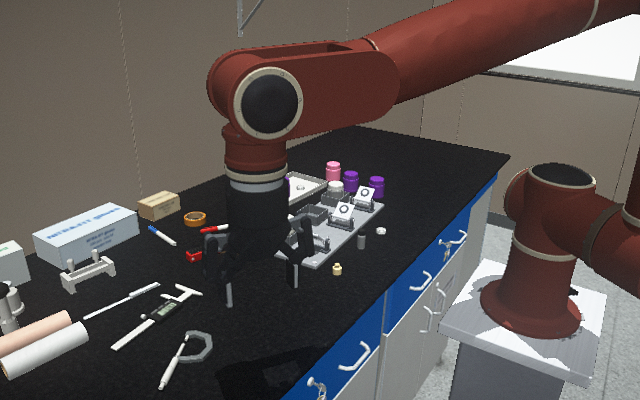

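The top view shows the board at (237–411, 166–250). The left bin (265,192) and right bin (378,181) hold jars, and the middle bin (322,188) is empty. The left tag (262,228) shows bars, while the middle (331,221) and right (388,215) tags show rings. So the left tag must go right and the middle tag must go left. Next I'll zoom in and measure.

```bash
cat > h.py <<'E'
import numpy as np,cv2
def ray(d,px,z):
    K=np.array([[d['fx'],0,d['cx']],[0,d['fy'],d['cy']],[0,0,1]])
    u=cv2.undistortPoints(np.array(px,float).reshape(-1,1,2),K,np.array(d['dist_coeffs'])).reshape(-1,2)
    R=cv2.Rodrigues(np.array(d['rvec']))[0];c=-R.T@np.array(d['tvec'])
    v=np.c_[u,np.ones(len(u))]@R
    return c+v*((z-c[2])/v[:,2])[:,None]
E
python3 - <<'E'
import pickle,cv2,numpy as np
from h import ray
d=pickle.load(open('top.pkl','rb'));im=d['image']
hsv=cv2.cvtColor(im,cv2.COLOR_RGB2HSV)
m=((hsv[...,2]>110)&(hsv[...,1]<60)).astype(np.uint8)*255
m[:150]=0;m[275:]=0;m[:,:225]=0;m[:,420:]=0
m=cv2.morphologyEx(m,cv2.MORPH_CLOSE,np.ones((5,5)))
c=max(cv2.findContours(m,0,2)[0],key=cv2.contourArea)
P=ray(d,c.reshape(-1,2),0.012)
r=cv2.minAreaRect((P[:,:2]*1000).astype(np.float32));print(r);print(cv2.boxPoints(r))
b=cv2.boxPoints(r)/1000
# long axis -> y
e=[b[1]-b[0],b[2]-b[1]];L=max(e,key=np.linalg.norm);L=L/np.linalg.norm(L);L*=np.sign(L[1]);X=np.array([L[1],-L[0]])
C=np.array(r[0])/1000;O=C-X*.045
print('yaw',np.arctan2(X[1],X[0]),'origin',O)
for n,y in(('left',.14),('mid',0),('right',-.14)):print(n,O+L*y)
print('bystanders',ray(d,[(248,268),(306,262),(350,263)],.02))
for n,p in(('L',(262,228)),('M',(331,221)),('R',(388,215))):print(n,ray(d,[p],.057))
cv2.imwrite('pics/crop.png',cv2.resize(im[155:280,225:425,::-1],None,fx=4,fy=4,interpolation=cv2.INTER_CUBIC))
E
```

```text
((571.2744750976562, -64.61312866210938), (182.05796813964844, 431.38134765625), 4.206718921661377)
[[ 464.6687   143.819  ]
 [ 496.31274 -286.40015]
 [ 677.88025 -273.04526]
 [ 646.2362   157.17389]]
yaw 0.073421106 origin [ 0.52639571 -0.06791411]
left [0.51612599 0.07170871]
mid [ 0.52639571 -0.06791411]
right [ 0.53666543 -0.20753693]
bystanders [[ 0.41943696  0.12247353  0.02      ]
 [ 0.43200285 -0.02011616  0.02      ]
 [ 0.42784038 -0.12811842  0.02      ]]
L [[0.51268375 0.08422221 0.057     ]]
M [[ 0.52710654 -0.08258082  0.057     ]]
R [[ 0.53954028 -0.22104182  0.057     ]]
```

View pics/crop.png

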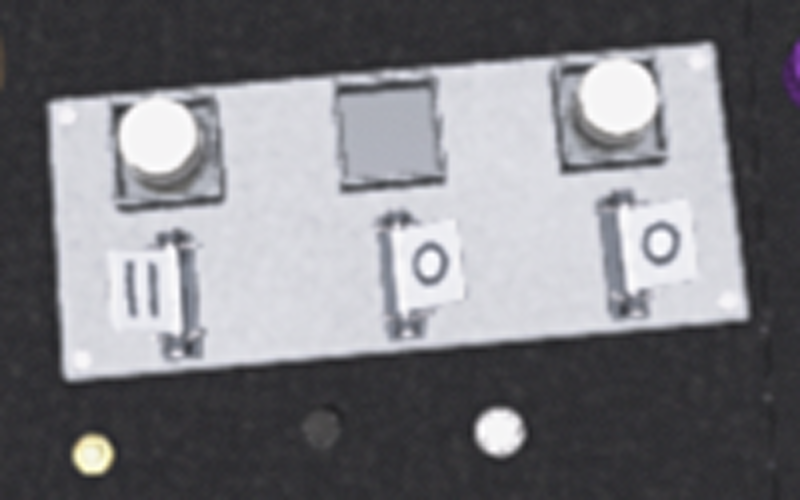

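The crop confirms it: left tag bars under a jar (must flip), middle tag ring with an empty bin (must flip), right tag ring under a jar (fine). The board measured 182 x 431 mm, matching its given size. I'll shut the fingers, square the tool to the board and approach.

```bash
python3 -m pendant '[-0,0,-0.5,-0.4,-0.276,0,0,0,0,-1,-0.9,-0.62,0,0,0,0,-1,-0.9,-0.62,0,0,0,0,-1,-0.9,-0.62,0,0,0,0,-1,-0.9,-0.62,0,0,0,0,-1,-0.9,-0.62,0,0,0,0,-1,-0.9,-0.62,0,0,0,0,-1,-0.9,-0.62,0,0]'
cat > go.py <<'E'
import sys,numpy as np,cv2
from station import telemetry
o=telemetry.get_obs();R=cv2.Rodrigues(np.array(o['tool_rot']))[0];p=np.array(o['tool_pos'])
L=np.array([-.0734,.9973,0]);X=np.array([.9973,.0734,0]);O=np.array([.5264,-.0679,0])
print('t',o['t'],'board xyz',X@(p-O),L@(p-O),p[2],'open',o['opening'],'F',o['contact_force'])
print('tool y in board x,y',R[:,1]@X,R[:,1]@L)
for a in sys.argv[1:]:
    y,z=map(float,a.split(','));print(a,'shift units',np.round(R.T@(O+L*y+[0,0,z]-p)/.3,3))
E
python3 go.py .202,.15 .202,.062 .14,.062
```

```text
t: 1.1
tool_pos: [0.4374, 0.2724, 0.2015]
tool_rot: [0.095, -3.139, -0.0]
contact_force: [1.2, 0.3, -0.3]
opening: 0.0003
grip_force: 0.0
t 1.1 board xyz -0.06380866217992082 0.3458684284809898 0.2014994288010728 open 0.00031977516846221467 F [ 1.19978979  0.28965328 -0.26270397]
tool y in board x,y 0.013152566836915909 0.9999108999263615
.202,.15 shift units [-0.219 -0.477  0.171]
.202,.062 shift units [-0.219 -0.477  0.465]
.14,.062 shift units [-0.222 -0.683  0.465]
```

```bash
python3 -m pendant '[0,0,0,-0.219,-0.24,0.1,0,0,0,0,-0.219,-0.477,0.171,0,0,0,0,-0.219,-0.477,0.171,0,0,0,0,-0.219,-0.477,0.171,0]' >/dev/null
python3 go.py .202,.062 .14,.062 .202,.15
python3 - <<'E'
from station import optics
import cv2
cv2.imwrite('pics/w1.png',optics.get_image('wrist')['image'][:,:,::-1])
E
```

```text
t 1.6 board xyz -0.0003730685166532209 0.20043293268667822 0.14874450380150156 open -0.00027270968840431277 F [-0.17602633 -0.54473904  0.01591179]
tool y in board x,y 0.015710162761166824 0.9998739959744566
.202,.062 shift units [-0.002  0.005  0.289]
.14,.062 shift units [-0.005 -0.201  0.289]
.202,.15 shift units [-0.001  0.005 -0.004]
```

View pics/w1.png

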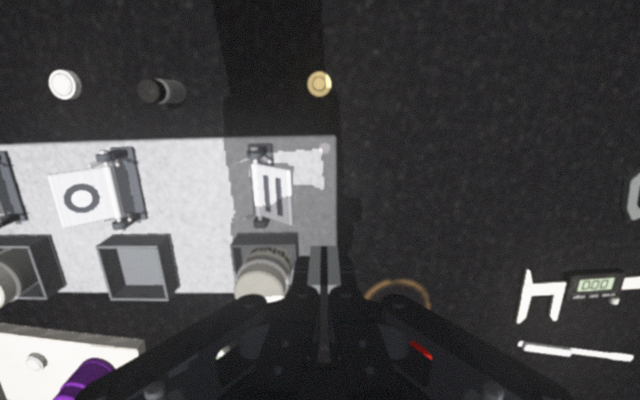

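The wrist view shows the left tag (270,190) with bars up, leaning away from the stand towards the fingertip's side. The fingertip (322,262) is clear of the jar (262,280). Descend and sweep.

```bash
python3 -m pendant '[0,0,0,0,0,0.15,0,0,0,0,0,0,0.289,0,0,0,0,0,0,0.289,0,0,0,0,0,-0.06,0.289,0,0,0,0,0,-0.1,0.289,0,0,0,0,-0.003,-0.14,0.289,0,0,0,0,-0.005,-0.17,0.289,0,0,0,0,-0.005,-0.2,0.289,0,0,0,0,-0.005,-0.2,0.289,0]'
python3 go.py .202,.15
python3 - <<'E'
from station import optics
import cv2
a=optics.get_image('wrist')['image'];b=optics.get_image('scene')['image'][150:290,240:440]
cv2.imwrite('pics/w2.png',a[:,:,::-1]);cv2.imwrite('pics/s2.png',cv2.resize(b,None,fx=4,fy=4)[:,:,::-1])
E
```

```text
t: 2.78
tool_pos: [0.5171, 0.0725, 0.0638]
tool_rot: [0.092, -3.14, -0.0]
contact_force: [0.5, -0.9, -0.1]
opening: 0.0004
grip_force: 0.0
t 2.775 board xyz 0.001042644789812558 0.14065346475002682 0.06380042622012938 open 0.0003956561043831587 F [ 0.45682452 -0.91560456 -0.07951462]
tool y in board x,y 0.014821142928033548 0.9998875812737852
.202,.15 shift units [ 0.007  0.204 -0.287]
```

View pics/w2.png

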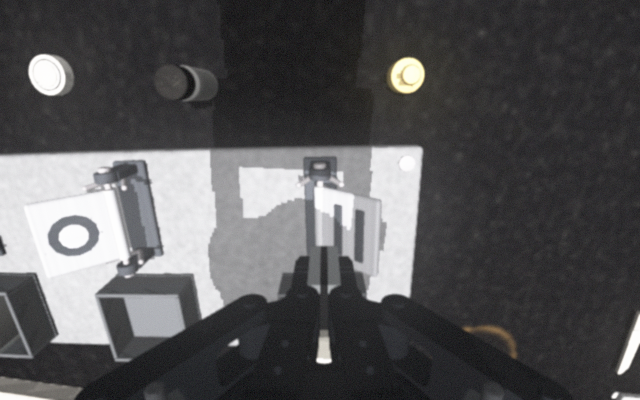

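View pics/s2.png

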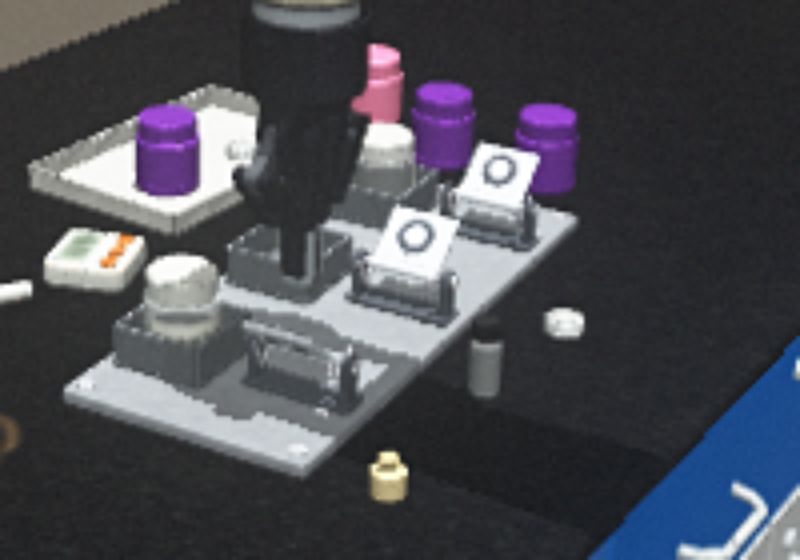

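Run:
```python
from station import optics
import cv2,numpy as np
from h import ray
d=optics.get_image('wrist')
R=cv2.Rodrigues(np.array(d['rvec']))[0];print('cam',-R.T@np.array(d['tvec']))
K=np.array([[d['fx'],0,d['cx']],[0,d['fy'],d['cy']],[0,0,1]])
L=np.array([-.0734,.9973,0]);X=np.array([.9973,.0734,0]);O=np.array([.5264,-.0679,0])
H=O+.14*L
P=np.array([H-X*.0335+[0,0,.049],H+X*.0335+[0,0,.049],O-X*.0335+[0,0,.049],O+X*.0335+[0,0,.049],H+[0,0,.064],H+[0,0,.087]+X*.025,H+[0,0,.087]-X*.025,O-.045*X+.215*L+[0,0,.012]])
print(cv2.projectPoints(P,np.array(d['rvec']),np.array(d['tvec']),K,np.array(d['dist_coeffs']))[0].reshape(-1,2).round())
for px in [(322,190),(380,200),(377,275),(345,215)]:
    z=d['depth'][px[1],px[0]];c=np.array([(px[0]-d['cx'])/d['fx']*z,(px[1]-d['cy'])/d['fy']*z,z]);w=R.T@(c-np.array(d['tvec']));print(px,X@(w-H),L@(w-H),w[2])
```

```text
cam [0.43552201 0.06898228 0.23536405]
[[320. 176.]
 [322. 272.]
 [ 99. 180.]
 [122. 272.]
 [321. 236.]
 [321. 294.]
 [319. 211.]
 [425. 147.]]
(322, 190) -0.023574419660173356 0.0011256596584225602 0.04544711127280299
(380, 200) -0.004742131367507572 0.04454772959825775 0.011125035803977529
(377, 275) 0.06020884093952436 0.04478849385242992 0.011416893827060626
(345, 215) -0.011452231831268086 0.014973869408024714 0.0584944224868684
```

The tag still leans left and the tip appears to have passed over it. I'll check where the fingertip really is, using depth.

Run:
```python
from station import optics,telemetry
import cv2,numpy as np
L=np.array([-.0734,.9973,0]);X=np.array([.9973,.0734,0]);O=np.array([.5264,-.0679,0]);H=O+.14*L
p=np.array(telemetry.get_obs()['tool_pos'])
d=optics.get_image('wrist');R=cv2.Rodrigues(np.array(d['rvec']))[0]
for px in [(322,r) for r in (200,220,240,250,255,260,270,280,300,320)]+[(300,280),(347,280),(310,265),(335,265)]:
    z=d['depth'][px[1],px[0]];c=np.array([(px[0]-d['cx'])/d['fx']*z,(px[1]-d['cy'])/d['fy']*z,z]);w=R.T@(c-np.array(d['tvec']));print(px,np.round([X@(w-H),L@(w-H),w[2]],4),d['image'][px[1],px[0]])
d=optics.get_image('scene');K=np.array([[d['fx'],0,d['cx']],[0,d['fy'],d['cy']],[0,0,1]])
uv=cv2.projectPoints(np.array([p,H+[0,0,.042],O+[0,0,.042]]),np.array(d['rvec']),np.array(d['tvec']),K,np.array(d['dist_coeffs']))[0].reshape(-1,2);print(uv,(uv-[240,150])*4)
R=cv2.Rodrigues(np.array(d['rvec']))[0]
for px in [(313,214),(313,218),(305,239),(315,235)]:
    z=d['depth'][px[1],px[0]];c=np.array([(px[0]-d['cx'])/d['fx']*z,(px[1]-d['cy'])/d['fy']*z,z]);w=R.T@(c-np.array(d['tvec']));print(px,np.round([X@(w-H),L@(w-H),w[2]],4))
```

```text
(322, 200) [-0.0173  0.0012  0.0467] [249 248 249]
(322, 220) [-0.0033  0.001   0.046 ] [192 192 195]
(322, 240) [0.011  0.0007 0.0462] [192 192 197]
(322, 250) [-0.0102  0.0014  0.1009] [55 55 57]
(322, 255) [-0.0104  0.0014  0.1062] [48 47 51]
(322, 260) [-0.0104  0.0015  0.1108] [51 48 53]
(322, 270) [-0.0099  0.0015  0.1185] [48 46 46]
(322, 280) [-0.0103  0.0016  0.1267] [45 42 44]
(322, 300) [-0.0031  0.0015  0.1298] [51 48 51]
(322, 320) [0.006  0.0013 0.1305] [51 48 52]
(300, 280) [-0.0071 -0.0078  0.1215] [39 39 44]
(347, 280) [-0.0067  0.012   0.1214] [50 49 50]
(310, 265) [-0.0103 -0.0038  0.115 ] [104 105 106]
(335, 265) [-0.0095  0.0072  0.1139] [ 99 102 105]
[[314.32696697 229.7707182 ]
 [314.788224   237.29629614]
 [340.05704947 216.76024809]] [[297.30786788 319.08287282]
 [299.152896   349.18518457]
 [400.22819789 267.04099234]]
(313, 214) [-0.0014  0.0139  0.113 ]
(313, 218) [-0.0007  0.0123  0.1013]
(305, 239) [0.0276 0.0016 0.0301]
(315, 235) [-0.0195  0.0341  0.0694]
```

Both cameras put the fingertip end near z≈0.097, while the reported TCP is at 0.064, so the tips sit about 33 mm above the reported point. I'll back out, pin the offset down, then sweep lower.

```bash
python3 -m pendant '[0,0,0,0,0.1,0,0,0,0,0,0,0.2,0,0,0,0,0,0,0.2,0,0]'
cat > tip.py <<'E'
from station import optics,telemetry
import cv2,numpy as np
L=np.array([-.0734,.9973,0]);X=np.array([.9973,.0734,0]);O=np.array([.5264,-.0679,0])
p=np.array(telemetry.get_obs()['tool_pos'])
for n in('wrist','scene'):
    d=optics.get_image(n);R=cv2.Rodrigues(np.array(d['rvec']))[0];K=np.array([[d['fx'],0,d['cx']],[0,d['fy'],d['cy']],[0,0,1]])
    v,u=np.mgrid[0:400,0:640];z=d['depth']
    q=cv2.undistortPoints(np.c_[u.ravel(),v.ravel()].astype(float)[:,None],K,np.array(d['dist_coeffs'])).reshape(-1,2)
    w=(np.c_[q,np.ones(len(q))]*z.reshape(-1,1)-np.array(d['tvec']))@R
    w=w[z.ravel()>0]
    k=(abs((w-p)@L)<.02)&(abs((w-p)@X)<.02)&(w[:,2]<p[2]+.08)
    h=w[k];h=h[np.argsort(h[:,2])]
    print(n,'TCP z',p[2]);
    for a in np.arange(0,.18,.01):
        s=h[(h[:,2]>=a)&(h[:,2]<a+.01)]
        if len(s):r=s-p;print('z %.2f n %d  L %.4f..%.4f X %.4f..%.4f'%(a,len(s),(r@L).min(),(r@L).max(),(r@X).min(),(r@X).max()), s[:,2].min())
E
python3 tip.py; python3 go.py .202,.03
```

```text
t: 3.4
tool_pos: [0.5132, 0.1345, 0.0638]
tool_rot: [0.099, -3.14, -0.0]
contact_force: [-0.2, -0.3, -0.4]
opening: 0.0001
grip_force: 0.0
wrist TCP z 0.06375587336756641
z 0.00 n 179  L -0.0177..0.0199 X -0.0199..0.0200 7.678308231778927e-06
z 0.01 n 1933  L -0.0200..0.0107 X -0.0200..0.0200 0.010068100247565595
z 0.09 n 110  L -0.0109..0.0126 X -0.0120..-0.0065 0.09538979921106872
z 0.10 n 571  L -0.0129..0.0142 X -0.0119..-0.0062 0.10004697139003359
z 0.11 n 701  L -0.0131..0.0143 X -0.0121..-0.0061 0.11000269759741993
z 0.12 n 743  L -0.0131..0.0143 X -0.0126..0.0112 0.12002008604408308
z 0.13 n 1488  L -0.0200..0.0200 X -0.0149..0.0117 0.13000106552467344
z 0.14 n 884  L -0.0200..0.0199 X -0.0148..0.0119 0.14000413850133508
scene TCP z 0.06375587336756641
z 0.00 n 70  L -0.0184..0.0184 X -0.0199..0.0200 7.515571068548476e-06
z 0.01 n 94  L -0.0194..0.0121 X -0.0193..0.0197 0.010020779888499988
z 0.09 n 19  L -0.0062..0.0090 X -0.0117..0.0090 0.09215323194861898
z 0.10 n 37  L -0.0090..0.0158 X -0.0142..0.0059 0.10017416345273011
z 0.11 n 45  L -0.0073..0.0145 X -0.0126..0.0060 0.11000555090198395
z 0.12 n 41  L -0.0109..0.0158 X -0.0130..0.0049 0.12022416913673752
z 0.13 n 28  L -0.0135..0.0133 X -0.0141..0.0068 0.13014345423453597
z 0.14 n 13  L -0.0125..0.0144 X -0.0128..0.0089 0.14018624096154358
t 3.5 board xyz 0.0017732984563144354 0.201329344686696 0.06373084024804881 open -0.00011372397722687402 F [-0.11024689  0.24227213  0.20536442]
tool y in board x,y 0.01263276887584528 0.9999175115531235
.202,.03 shift units [0.006 0.002 0.112]
```

The tip measures about z 0.094 with the TCP reported at 0.064, so roughly 30 mm of offset, and its half-width is 13 mm. I'll sweep with the reported TCP at about 0.032.

```bash
python3 -m pendant '[0,0,0,0,0,0.107,0,0,0,0,0,0,0.107,0,0,0,0,0,-0.06,0.107,0,0,0,0,0,-0.1,0.107,0,0,0,0,0,-0.13,0.107,0,0,0,0,0,-0.16,0.107,0,0,0,0,0,-0.2,0.107,0,0,0,0,0,-0.2,0.107,0,0,0,0,0,-0.1,0.05,0,0,0,0,0,-0.1,-0.1,0,0,0,0,0,-0.1,-0.1,0]'
python3 go.py
python3 - <<'E'
from station import optics
import cv2,numpy as np
a=optics.get_image('wrist')['image'];b=optics.get_image('scene')['image'][150:290,240:440]
a=cv2.resize(a,(500,312));b=cv2.resize(b,(446,312))
cv2.imwrite('pics/w3.png',np.vstack([a[:280,:446],b[:,:446]])[:600,:,::-1])
E
```

```text
t: 4.88
tool_pos: [0.5183, 0.1035, 0.0979]
tool_rot: [-0.095, 3.133, 0.0]
contact_force: [0.3, 0.3, 0.1]
opening: 0.0003
grip_force: 0.0
t 4.875 board xyz 0.004474608853085463 0.17155343566390363 0.09790514541915586 open 0.0002678745005790497 F [0.3230837  0.29063491 0.06480956]
tool y in board x,y 0.013079465087232761 0.9999118846787339
```

View pics/w3.png

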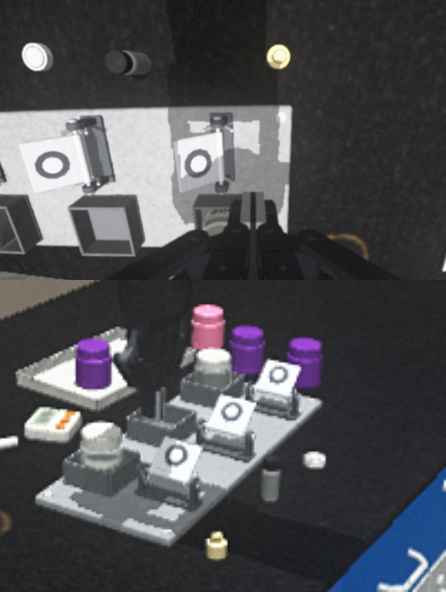

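The left tag now shows its ring (197,162 in the wrist part, 178,455 in the scene part). Next is the middle tag: pass over it high, come down on its right and push left.

```bash
python3 go.py -.063,.12 -.063,.032 -.001,.032
```

```text
t 4.975 board xyz 0.0015411591507938274 0.1713130276814955 0.0938782885677976 open 0.00014982879616132062 F [ 0.24236566 -0.42349151 -0.79898036]
tool y in board x,y 0.013604097872968006 0.9999048842806441
-.063,.12 shift units [-0.006 -0.781 -0.087]
-.063,.032 shift units [-0.005 -0.781  0.206]
-.001,.032 shift units [-0.003 -0.574  0.206]
```

```bash
python3 -m pendant '[0,0,0,0,0,-0.09,0,0,0,0,-0.003,-0.2,-0.09,0,0,0,0,-0.005,-0.4,-0.09,0,0,0,0,-0.005,-0.6,-0.09,0,0,0,0,-0.005,-0.781,-0.09,0,0,0,0,-0.005,-0.781,-0.09,0,0,0,0,-0.005,-0.781,-0.09,0]'
python3 go.py -.063,.032 -.002,.032; python3 tip.py | head -9
```

```text
t: 5.85
tool_pos: [0.5297, -0.1302, 0.1191]
tool_rot: [0.093, -3.138, -0.003]
contact_force: [0.2, -0.5, -0.5]
opening: -0.0003
grip_force: 0.0
t 5.85 board xyz -0.001242987316507323 -0.06233664730463488 0.11910515199283647 open -0.0002611806534321577 F [ 0.17033378 -0.54700817 -0.54777904]
tool y in board x,y 0.014284762475987922 0.9998937728394341
-.063,.032 shift units [-0.005 -0.003  0.29 ]
-.002,.032 shift units [-0.002  0.201  0.291]
wrist TCP z 0.11910515199283647
z 0.00 n 25  L -0.0182..0.0198 X -0.0194..0.0178 0.008899224007766972
z 0.01 n 1750  L -0.0200..0.0198 X -0.0200..0.0200 0.010034221079766273
z 0.15 n 354  L -0.0131..0.0137 X -0.0120..-0.0062 0.15088191037211773
z 0.16 n 654  L -0.0131..0.0142 X -0.0118..-0.0060 0.16004416396926324
z 0.17 n 727  L -0.0132..0.0142 X -0.0120..-0.0065 0.17000059523283237
scene TCP z 0.11910515199283647
z 0.00 n 1  L -0.0137..-0.0137 X -0.0196..-0.0196 0.008912484702699628
z 0.01 n 27  L -0.0193..0.0198 X -0.0198..0.0194 0.010027367296269052
```

```bash
python3 -m pendant '[0,0,0,0,0,0.15,0,0,0,0,0,0,0.29,0,0,0,0,0,0,0.29,0,0,0,0,0,0.06,0.29,0,0,0,0,0,0.1,0.29,0,0,0,0,0,0.13,0.29,0,0,0,0,0,0.16,0.29,0,0,0,0,0,0.2,0.29,0,0,0,0,0,0.2,0.29,0,0,0,0,0,0.1,0.2,0,0,0,0,0,0.1,-0.1,0,0,0,0,0,0.1,-0.1,0]'
python3 -m pendant '[0,0,0,0,0,-0.2,0,0,0,0,0,0,-0.2,0]' >/dev/null
python3 go.py
python3 - <<'E'
from station import optics
import cv2,numpy as np
a=optics.get_image('top')['image'][155:280,225:425];b=optics.get_image('scene')['image'][150:290,240:440]
a=cv2.resize(a,(480,300));b=cv2.resize(b,(480,300))
cv2.imwrite('pics/w4.png',np.vstack([a,b])[:,:,::-1])
E
```

```text
t: 7.45
tool_pos: [0.5322, -0.1007, 0.1586]
tool_rot: [-0.095, 3.13, -0.005]
contact_force: [0.6, 0.5, -0.1]
opening: -0.0001
grip_force: 0.0
t 7.7 board xyz 0.0044050455675753875 -0.03329402954845348 0.2209227645587272 open -3.374294582913578e-05 F [ 0.74533476 -0.07895707  0.39429969]
tool y in board x,y 0.01239433135837549 0.9999034347681167
```

View pics/w4.png

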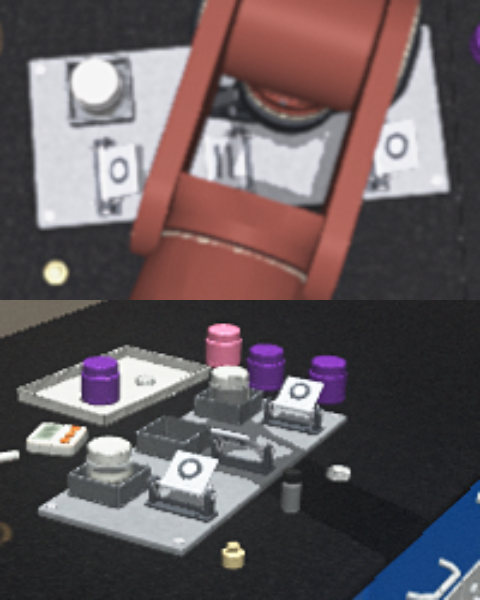

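The left tag shows its ring (118,172), the middle its bars (225,160) and the right its ring (397,147). The jars and bystanders are undisturbed, and the arm is clear.

```bash
python3 -m pendant '[0,0,0,0,0,0,0,0,0,0,0,0,0,0]' >/dev/null; python3 -c "from station import ctrl;print(ctrl.finish_job())"
```

```text
the job is handed in; nothing more can be done
None
```

The job is done and handed in: the left and right tags (bins with jars) show the ring, the middle tag (empty bin) shows the two bars, and the last pictures showed the jars and bystanders undisturbed.

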